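# Clear the catch tray of the bottle capper

### The arm

A 6-joint arm with a two-finger parallel gripper is mounted at the origin on the work surface. World frame = base frame: x ahead of the robot, y to its left, z up, the work surface at z = 0. Lengths are in m, angles in rad, forces in N, time in s.
With the tool pointing down it reaches from about 0.35 to 0.875 m from the base axis. Payload 4.2 kg.
Tool frame: the origin (TCP) lies at the very end of the fingers, on their centre line; the grasp point (between the pads) lies 19 mm behind it (robot.grasp_offset is the distance from the TCP to the grasp point, in m); z points along the fingers, y is the line along which they close (so a half turn about z gives the same grasp; the last joint's range is limited). The gripper opens to 87 mm and grips with 3 to 60 N. Pads are 19 mm wide; open, the fingers measure 117 mm over their backs; the gripper's body (75 mm by 190 mm) begins 51 mm behind the grasp point.
Start: joints at [1.58, 0.385, 0.008, 0, -1.194, -0.259], TCP at [0.154, 0.606, 0.223] pointing down, gripper open.
Joint ranges: [-3.14, 3.14], [-1.21, 2.06], [-1.07, 1.41], [-3.16, 2.05], [-2.99, -0.16], [-3.1, 3.1]. Speed limits (rad/s): [2.79, 2.79, 3.14, 3.14, 3.14, 3.14].

### API

Orientations are given as a unit quaternion [w, x, y, z].
In Python, from workcell import status, cams, robot gives the robot as it stands.
- The arm moves only by the tool apply_moves, never from a script. Its arguments are lists of equal length, an entry for each row: "offset": the shift along the tool's x, y, z each as a share of 300 mm, from -1 to 1, a list of three; "twist": the turn, a rotation vector about the tool's x, y, z each as a share of 90 degrees, from -1 to 1, a list of three; "gripper": the opening, from 0 (shut) to 1 (fully open). A call has 1 to 12 rows; each row shifts and turns the commanded pose from where the row before left it, along the tool's axes as they then stand; what a row does not reach is not made up. A row lasts 1/12 s, in which the tool goes at most 41.7 mm and 7.16 degrees, less where a joint would pass 70% of its speed; a pose out of reach is approached as far as the arm can. A call with a number of a shift or a turn outside -1 to 1 is refused whole. A call with a gripper value outside its range is refused whole. The fingers move at their own pace and stop on an object; "grip_force" is the grip in N (left out, the last holds). Time passes only in rows, so rows that do not move let the fingers close. It gives the time, the measured TCP pose, the force, the opening and the grip force at its end, in the units of the state.
- status.sense(): the state, without advancing time (a new reading comes with each control period).
- cams.snapshot(name): name is "scene" or "top" or "wrist"; returns (picture, depth): 384x512x3 uint8, red, green, blue; 384x512 float32, m along the optical axis (not along the pixel's ray), 0 where there is no reading.
- cams.camera_model(name): a dict with "intrinsics" (3x3 intrinsics, pixels), "rvec" (rotation vector, rad) and "tvec" (3), from world to camera coordinates, as OpenCV has them. Camera axes: x right, y down, z forward; pixel columns grow to the right and rows downward; lengths in m; the calibration is good to about 2 mm. The wrist camera is an equidistant fisheye: a pixel r from the principal point sees the ray r / f radians off the axis. A picture is of the moment at which its call begins: read the wrist's pose just before it. camera_model takes no time and is no camera call; for the wrist camera it gives the pose at the moment of the call.
- robot.job_done(): hands the job in; it is judged then, once.
The state is a dict: "time_s": time; "joint_positions": joint angles; "dq": joint speeds; "joint_efforts": joint torques, N m; "position": TCP position; "tcp_rot": TCP orientation; "contact_force": force on the tool from outside, world axes, zero at the start; "moment": the same for the moment, N m; "gripper_width": finger opening in m; "gripper_force": force on a finger pad.
Only numpy, scipy, OpenCV 4.12 (cv2) and the standard library are available. Lean on these libraries where they do the work, as an engineer would, in place of code of your own. Each camera call takes 0.05 s, during which the arm holds its last target. There are 200 camera calls.

### The job

Clear the capping machine's catch tray for the next run: lay the two capped bottles flat on the floor of the open cardboard carton, setting them down gently rather than dropping them, and hang the cap spanner by its ring on the slanted peg of the hanger stand. Leave the bottle that has no cap where it lies in the tray.

Things in the scene. Friction and masses are not known exactly. Their poses are not given: they have to be found in the camera images.
- bottle_a: Gold-coloured square bottle with a black round screw cap, lying on one flat side in the catch tray. Body 80 long, 42 x 42 square; a neck and the cap (33 across) bring the whole to 132. Origin on the bottle's long axis at the middle of the square body, 21 above what it lies on; x runs along the axis towards the cap (body from -40 to 40, cap from 64 to 92). About 0.22 kg.
- bottle_b: The second capped bottle, the same as bottle_a.
- open_bottle: The same square bottle without a cap, its narrow bare neck (24 wide) open; 118 long in all. Origin and axes as for bottle_a. It lies in the tray, in a row with the other two in any order, and stays there.
- spanner: Cap spanner lying flat in the tray's near half: a steel ring (58 outside, 42 hole, 14 thick) on the end of a straight dark handle 16 wide, 18 high; 170 long, 0.13 kg. Origin on the underside at the balance point on the handle, x along the handle to the ring (handle -85 to 30, ring centre at 56), z up. Grip at the origin, across the handle.
- spanner_ring (a point): Centre of the spanner's ring, at half its thickness.
- catch_tray: The capper's steel catch tray, fixed: outside 310 (x) by 380 (y), walls 28 high, 5 thick, floor 5 thick. Origin on the table under the tray's centre; x points away from the robot to the white machine housing (115 high, x = 165 to 355; on its right (-y) a slim column and head up to 220). The three bottles lie in its far half.
- carton: Open cardboard carton, empty, fixed on the table on one side of the tray (left or right): outside 290 (x) by 190 (y), 70 high, walls and floor 5 thick. Origin on the table under its centre.
- hanger: Hanger stand, fixed, on the tray's other side: steel post (18 x 22, 220 high, near face at x = 32, y = 0) on a grey foot plate 130 x 120 x 12 (x 0 to 130), with one slanted 10 mm round peg on the post's -x face. -x points roughly to the robot; the peg rises towards -x, 50 degrees above level. A tool hung on it slides down to the post.
- peg_tip (a point): Free upper end of the slanted peg, about 250 above the table (hanger frame x = -10, y = 0).
- peg_root (a point): Where the peg's axis meets the post's near face, 200 above the table (hanger frame x = 32, y = 0).

How it is judged:
By the outcome, as a careful person would: the job done as asked, in the order asked, and still so for the second after the job is handed in, with the robot touching nothing.
It also fails if it takes over 72 s, if anything falls off the work surface, if the arm or the gripper's body presses on something with over 40 N, if the wrist force passes 120 N, or if a joint passes its speed limit or range.

## Working session

There is one attempt and no reset: what is moved stays moved. The work goes in short steps, Python scripts to look and compute and a tool call to move; the robot and the scene stay as the last step left them, time stands still between calls to the robot, and variables do not carry over. Pictures are saved under pics/ and viewed, at most 10 in all, crops included, and the job is handed in when it is done.

Besides the shell and the picture viewer there is one more tool, called after ">>>" as a command line: name --argument value ..., lists and objects as JSON in quotes. apply_moves: Moves the arm, as the interface text tells. Shift numbers are shares of 300 mm and turn numbers shares of 90 degrees, none past 1 either way. Its arguments: {"type":"object","properties":{"offset":{"type":"array","items":{"type":"array","items":{"type":"number","minimum":-1,"maximum":1}}},"twist":{"type":"array","items":{"type":"array","items":{"type":"number","minimum":-1,"maximum":1}}},"gripper":{"type":"array","items":{"type":"number"}},"grip_force":{"type":"number"}},"required":["offset","twist","gripper"]}

```bash
ls; mkdir -p pics; cat > h.py <<'E'
import numpy as np, cv2
from scipy.spatial.transform import Rotation as R
from workcell import status, cams, robot
def cam(n):
    m=cams.camera_model(n); K=np.array(m['intrinsics']); Rm=cv2.Rodrigues(np.array(m['rvec'],float))[0]; t=np.array(m['tvec'],float).ravel()
    return K,Rm,t
def pts(n,depth):
    K,Rm,t=cam(n); v,u=np.mgrid[:384,:512]
    c=np.stack([(u-K[0,2])/K[0,0]*depth,(v-K[1,2])/K[1,1]*depth,depth],-1)
    return (c-t)@Rm
E
python3 - <<'E'
from h import *
for n in ('scene','top'):
    p,d=cams.snapshot(n); np.savez(n+'.npz',p=p,d=d); cv2.imwrite(f'pics/{n}0.png',p[:,:,::-1])
    K,Rm,t=cam(n); print(n,K[0,0],(-Rm.T@t).round(3),(Rm[2]).round(2))
s=status.sense(); print(s)
E
```

```text
pics
scene 412.39414358857647 [ 1.442 -0.172  0.726] [-0.83  0.16 -0.53]
top 378.66337523840883 [0.415 0.002 1.268] [ 0.14  0.01 -0.99]
{'time_s': 0.1, 'joint_positions': array([ 1.57961967e+00,  3.85493588e-01,  6.78357433e-03, -4.67011193e-04,
       -1.19403792e+00, -2.58623831e-01]), 'dq': array([ 0.0004537 , -0.00125596,  0.00361468,  0.00249791, -0.00046657,
       -0.00010704]), 'joint_efforts': array([ 1.12423054e-04, -3.91692638e+01,  1.87935323e+01,  4.23200771e+00,
        1.34218534e-02, -6.96861389e-05]), 'position': array([0.15433412, 0.60508359, 0.2215641 ]), 'tcp_rot': array([ 9.96028199e-04,  9.92198871e-01, -1.24661144e-01, -8.50071337e-05]), 'contact_force': array([ 0.21599862,  0.03130743, -0.3501803 ]), 'moment': array([-0.01953852, -0.0045808 ,  0.10309227]), 'gripper_force': 0.0, 'gripper_width': 0.08716386103419221}
```

View pics/top0.png

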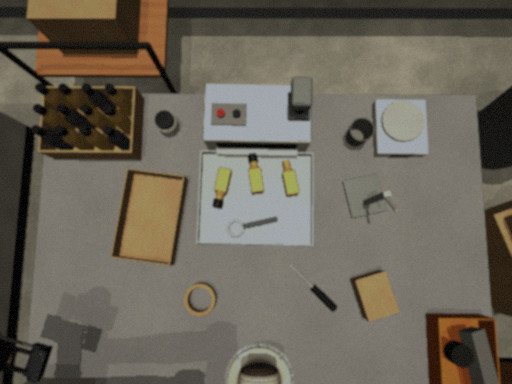

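View pics/scene0.png

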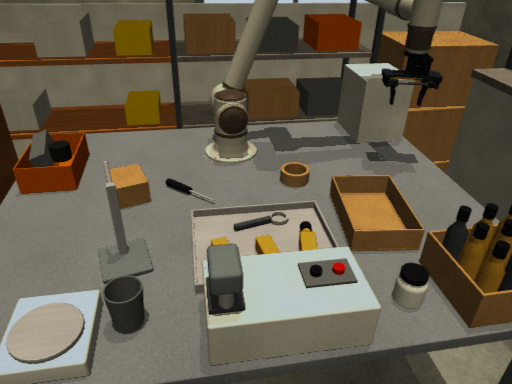

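The top view shows the left bottle (220,185) with its cap towards the robot and the middle one (256,173) with its cap away. The right one (290,178) is open. The spanner ring is at (236,229) with its handle running right, the carton is at (150,217) and the hanger at (370,198). Next I measure these.

```bash
cat >> h.py <<'E'
def ray(n,uv,z):
    K,Rm,t=cam(n); uv=np.atleast_2d(uv).astype(float); c=-Rm.T@t
    d=np.c_[(uv-[K[0,2],K[1,2]])/[K[0,0],K[1,1]],np.ones(len(uv))]@Rm
    return c+d*((z-c[2])/d[:,2])[:,None]
E
python3 - <<'E'
from h import *
f=np.load('top.npz'); p,d=f['p'],f['d']; P=pts('top',d); np.set_printoptions(precision=4,suppress=True)
hsv=cv2.cvtColor(p,cv2.COLOR_RGB2HSV)
roi=np.zeros((384,512),bool); roi[152:245,200:312]=1
def comps(m,a=20):
    n,l,s,c=cv2.connectedComponentsWithStats(m.astype(np.uint8)); return [l==i for i in range(1,n) if s[i,4]>=a]
gold=roi&(hsv[...,1]>100)&(hsv[...,0]>15)&(hsv[...,0]<40)
for m in comps(gold):
    v,u=np.nonzero(m); r=cv2.minAreaRect(np.c_[u,v].astype(np.float32)); box=ray('top',cv2.boxPoints(r),.047)
    print('gold',r,len(u),'ctr',ray('top',[r[0]],.047)[0],'\n',box[:,:2], np.median(P[m][:,2]))
dark=roi&(hsv[...,2]<80)
for m in comps(dark,12):
    v,u=np.nonzero(m); print('dark',u.mean(),v.mean(),len(u),cv2.minAreaRect(np.c_[u,v].astype(np.float32)),ray('top',[[u.mean(),v.mean()]],.03)[0],np.median(P[m][:,2]))
# heights
z=P[...,2]
def st(name,m):
    v,u=np.nonzero(m); q=P[m]; r=cv2.minAreaRect((q[:,:2]*1000).astype(np.float32)); print(name,len(u),'z',np.median(q[:,2]),'rect',r)
c=np.zeros_like(roi); c[165:270,108:192]=1
st('carton rim',c&(z>.058)&(z<.085)); st('carton all',c&(z>.015)&(z<.085))
c[:]=0; c[140:255,190:320]=1
st('tray',c&(z>.018)&(z<.04)&(P[...,0]<.8))
c[:]=0; c[165:225,335:410]=1
st('foot',c&(z>.006)&(z<.03)); st('post',c&(z>.1)&(z<.24)); 
q=P[c&(z>.05)]; print(q[np.argsort(q[:,2])][::6])
E
python3 - <<'E'
import cv2
a=cv2.imread('pics/top0.png'); b=cv2.resize(a[145:250,195:320],None,fx=4,fy=4,interpolation=cv2.INTER_CUBIC)
c=cv2.resize(a[165:225,335:410],None,fx=4,fy=4,interpolation=cv2.INTER_CUBIC)
import numpy as np
o=np.zeros((430,800,3),np.uint8); o[:b.shape[0],:b.shape[1]]=b; o[:240,500:800]=c; cv2.imwrite('pics/c1.png',o)
E
```

```text
gold ((255.1699676513672, 175.69000244140625), (33.09259796142578, 10.889445304870605), 81.8698959350586) 322 ctr [0.6456 0.0185 0.047 ] 
 [[ 0.6978  0.0444]
 [ 0.7032  0.0089]
 [ 0.5941 -0.0072]
 [ 0.5888  0.0279]] 0.04669029800489059
gold ((289.0, 177.5), (34.36277770996094, 11.943158149719238), 77.90524291992188) 351 ctr [ 0.6404 -0.0923  0.047 ] 
 [[ 0.6922 -0.0614]
 [ 0.7009 -0.0999]
 [ 0.5892 -0.1229]
 [ 0.5807 -0.0849]] 0.04641937850170574
gold ((221.52809143066406, 184.04495239257812), (11.992506980895996, 31.7801456451416), 12.994616508483887) 342 ctr [0.6171 0.1283 0.047 ] 
 [[0.5703 0.158 ]
 [0.6732 0.1369]
 [0.6644 0.0983]
 [0.5617 0.1197]] 0.04671334773252983
dark 252.16949152542372 157.1864406779661 59 ((252.0, 157.5), (7.0, 8.0), 90.0) [0.7117 0.0293 0.03  ] 0.04007128665052262
dark 217.73239436619718 203.08450704225353 71 ((217.67308044433594, 203.13461303710938), (8.825225830078125, 7.8446455001831055), 11.309932708740234) [0.5563 0.1412 0.03  ] 0.04025531957140261
carton rim 694 z 0.06916157066892517 rect ((511.74249267578125, 358.59033203125), (192.30445861816406, 
[... 1081 characters left out ...]
 0.569  -0.3408  0.2024]
 [ 0.5569 -0.3499  0.2076]
 [ 0.5509 -0.3517  0.21  ]
 [ 0.5617 -0.3425  0.2136]
 [ 0.5502 -0.3525  0.2158]
 [ 0.5669 -0.3416  0.2171]
 [ 0.5612 -0.3522  0.2181]
 [ 0.5499 -0.357   0.219 ]
 [ 0.547  -0.3595  0.2195]
 [ 0.5693 -0.3518  0.2201]
 [ 0.5693 -0.3573  0.2205]
 [ 0.5692 -0.3543  0.221 ]
 [ 0.5662 -0.3483  0.2221]
 [ 0.5717 -0.3426  0.223 ]
 [ 0.5603 -0.3555  0.2246]
 [ 0.5376 -0.3535  0.228 ]
 [ 0.5372 -0.3551  0.2312]
 [ 0.5338 -0.3611  0.2374]
 [ 0.5279 -0.3595  0.2413]
 [ 0.5217 -0.3593  0.2488]
 [ 0.5242 -0.3613  0.2509]
 [ 0.5131 -0.3624  0.2541]
 [ 0.5155 -0.3614  0.2574]
 [ 0.4154  0.002   1.2683]
 [ 0.4154  0.002   1.2683]
 [ 0.4154  0.002   1.2683]]
```

View pics/c1.png

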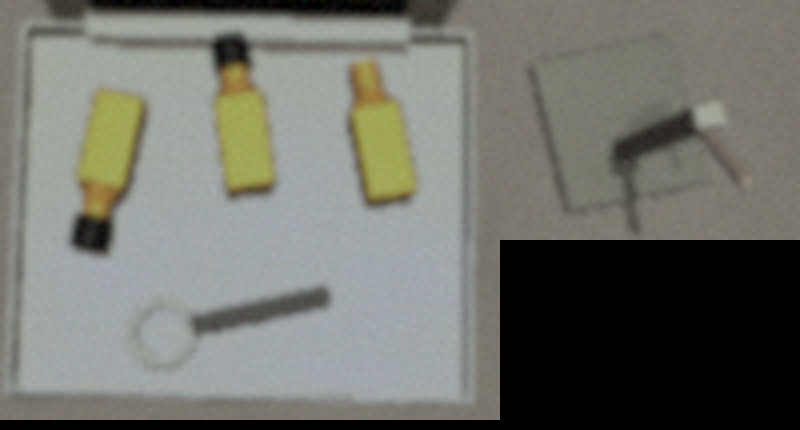

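The crop confirms two capped bottles, with the open neck at right, the ring at crop (165,333) and the handle end at (328,295). Now I refine the poses using height-filtered depth.

```bash
python3 - <<'E'
from h import *
np.set_printoptions(precision=4,suppress=True)
f=np.load('top.npz'); p,d=f['p'],f['d']; P=pts('top',d); z=P[...,2]
hsv=cv2.cvtColor(p,cv2.COLOR_RGB2HSV)
for n,(u0,u1),cap in (('A',(205,235),(.5563,.1412)),('B',(240,270),(.7117,.0293)),('open',(275,305),None)):
    m=np.zeros(z.shape,bool); m[150:215,u0:u1]=1
    g=m&(hsv[...,1]>100)&(z>.0435)&(z<.055); v,u=np.nonzero(g); q=P[g]
    r=cv2.minAreaRect((q[:,:2]*1000).astype(np.float32))
    print(n,len(q),'hue',np.percentile(hsv[...,0][g],[5,50,95]),'cen',q.mean(0),r)
    if cap: dd=np.array(cap)-q.mean(0)[:2]; print('  to cap',np.linalg.norm(dd),np.degrees(np.arctan2(dd[1],dd[0])))
# spanner
m=np.zeros(z.shape,bool); m[212:242,222:285]=1
gr=hsv[...,2].astype(int); bg=np.median(gr[m])
h=m&(gr<bg-35); n,l,s,c=cv2.connectedComponentsWithStats(h.astype(np.uint8)); i=1+np.argmax(s[1:,4])
v,u=np.nonzero(l==i); r=cv2.minAreaRect(np.c_[u,v].astype(np.float32)); print('handle',r,bg,ray('top',cv2.boxPoints(r),.023)[:,:2],ray('top',[r[0]],.023))
print('spanner z',np.median(z[l==i]))
b=cv2.resize(p[205:250,215:290],None,fx=8,fy=8,interpolation=cv2.INTER_CUBIC); 
w=cv2.GaussianBlur(cv2.cvtColor(b,cv2.COLOR_RGB2GRAY),(0,0),3)
C=cv2.HoughCircles(w,cv2.HOUGH_GRADIENT,1,50,param1=40,param2=12,minRadius=45,maxRadius=90)
print(C[0][:4]); 
for k in C[0][:4]: print(ray('top',[[215+(k[0]+.5)/8-.5,205+(k[1]+.5)/8-.5]],.017))
# ring by height
rg=m&(z>.012)&(z<.03)&(np.arange(512)[None]<248); q=P[rg]; print('ring pts',len(q)); print(cv2.minEnclosingCircle((q[:,:2]*1000).astype(np.float32)))
# tray & hanger
m[:]=0; m[140:255,190:320]=1; t=m&(z>.022)&(z<.036)
q=P[t&(P[...,0]<.50)&(P[...,0]>.3)]; print('near wall',q[:,0].mean(),q[:,1].min(),q[:,1].max(),np.degrees(np.polyfit(q[:,1],q[:,0],1)[0]))
m[:]=0; m[160:225,335:412]=1
tp=m&(z>.213)&(z<.2245); q=P[tp];print('posttop',len(q),cv2.minAreaRect((q[:,:2]*1000).astype(np.float32)))
pg=m&(z>.225)&(z<.3); q=P[pg]; print('peg',len(q));print(q)
ft=m&(abs(z-.012)<.005); q=P[ft&(hsv[...,1]<255)]
ee=ray('top',[[351.75,218],[388,210.75],[342.5,181],[375,174]],.012);print('foot corners',ee[:,:2])
E
```

```text
A 272 hue [24. 32. 33.] cen [0.6302 0.1257 0.0476] ((617.7072143554688, 128.1824188232422), (39.27159881591797, 104.50303649902344), 78.24417114257812)
  to cap 0.07551916879647137 168.16864463330128
B 257 hue [25.8 32.  33. ] cen [0.6347 0.0171 0.0477] ((638.3526000976562, 17.365591049194336), (87.1595458984375, 35.703182220458984), 8.627693176269531)
  to cap 0.0779985062937087 9.026681140264625
open 266 hue [25.25 32.   33.  ] cen [ 0.6268 -0.0958  0.0474] ((630.3326416015625, -95.51960754394531), (88.0517349243164, 37.332275390625), 10.930560111999512)
handle ((259.5084228515625, 222.53651428222656), (6.071206569671631, 35.67770767211914), 77.00537872314453) 169.0 [[ 0.4899  0.0625]
 [ 0.5172 -0.0517]
 [ 0.4978 -0.0562]
 [ 0.4705  0.0577]] [[0.4938 0.0031 0.023 ]]
spanner z 0.02324471552622712
[[290.5 110.5  67.2]]
[[0.5077 0.0318 0.017 ]]
ring pts 144
((479.5016174316406, 89.97067260742188), 47.45301055908203)
near wall 0.45283304602731733 -0.17166545583791654 0.20835910717041944 0.5407437750183853
posttop 67 ((558.5820922851562, -354.2107238769531), (34.11309814453125, 21.96776
[... 698 characters left out ...]
0.3636  0.245 ]
 [ 0.5252 -0.3568  0.2409]
 [ 0.5243 -0.3565  0.2494]
 [ 0.5245 -0.3597  0.248 ]
 [ 0.5242 -0.3613  0.2509]
 [ 0.5244 -0.3647  0.249 ]
 [ 0.522  -0.3579  0.2451]
 [ 0.5217 -0.3593  0.2488]
 [ 0.5211 -0.36    0.2545]
 [ 0.5213 -0.3632  0.2528]
 [ 0.5213 -0.3658  0.2532]
 [ 0.5186 -0.3579  0.2523]
 [ 0.5188 -0.3612  0.2508]
 [ 0.5186 -0.363   0.2531]
 [ 0.5185 -0.3652  0.2545]
 [ 0.5161 -0.3586  0.2503]
 [ 0.5158 -0.3599  0.254 ]
 [ 0.5155 -0.3614  0.2574]
 [ 0.5157 -0.3649  0.255 ]
 [ 0.5157 -0.3675  0.2552]
 [ 0.5135 -0.3612  0.25  ]
 [ 0.5131 -0.3624  0.2541]
 [ 0.513  -0.3648  0.2549]]
foot corners [[ 0.512  -0.3024]
 [ 0.5371 -0.423 ]
 [ 0.6362 -0.2745]
 [ 0.6608 -0.3842]]
```

>>> apply_moves --offset '[[0.11, 0.0735, 0], [0.11, 0.0735, 0], [0.11, 0.0735, 0], [0.11, 0.0735, 0], [0.11, 0.0735, 0], [0.11, 0.0735, 0], [0.11, 0.0735, 0], [0.11, 0.0735, 0], [0.11, 0.0735, 0], [0.11, 0.0735, 0], [0.11, 0.0735, 0], [0.11, 0.0735, 0]]' --twist '[[0, 0, -0.031], [0, 0, 0], [0, 0, 0], [0, 0, 0], [0, 0, 0], [0, 0, 0], [0, 0, 0], [0, 0, 0], [0, 0, 0], [0, 0, 0], [0, 0, 0], [0, 0, 0]]' --gripper '[1, 1, 1, 1, 1, 1, 1, 1, 1, 1, 1, 1]' --grip_force 20

```text
time_s: 1.1
position: [0.489, 0.2641, 0.2223]
tcp_rot: [0.0, 0.995, -0.1, -0.0]
contact_force: [0.4, 0.4, 0.1]
gripper_width: 0.0867
gripper_force: 0.0
```

>>> apply_moves --offset '[[0.11, 0.0735, 0], [0.11, 0.0735, 0], [0.11, 0.0735, 0], [0.11, 0.0735, 0], [0.11, 0.0735, 0], [0, 0, 0.1], [0, 0, 0.1], [0, 0, 0], [0, 0, 0]]' --twist '[[0, 0, 0], [0, 0, 0], [0, 0, 0], [0, 0, 0], [0, 0, 0], [0, 0, 0], [0, 0, 0], [0, 0, 0], [0, 0, 0]]' --gripper '[1, 1, 1, 1, 1, 1, 1, 1, 1]'

```text
time_s: 1.85
position: [0.6269, 0.1241, 0.1607]
tcp_rot: [0.001, 0.995, -0.1, -0.002]
contact_force: [-0.6, -0.3, 1.4]
gripper_width: 0.0869
gripper_force: 0.0
```

```bash
cat >> h.py <<'E'
def down(yaw): # tool pointing down, tool x at world heading yaw (deg)
    return R.from_euler('z',yaw,degrees=True)*R.from_euler('x',180,degrees=True)
def cur():
    s=status.sense(); q=s['tcp_rot']; return s,np.array(s['position']),R.from_quat([q[1],q[2],q[3],q[0]])
def to(pos,rot,p0=None,r0=None):
    """shift in start tool axes and in end tool axes (shares), turn in shares"""
    if p0 is None: _,p0,r0=cur()
    d=np.array(pos)-p0
    tw=(r0.inv()*rot).as_rotvec(degrees=True)/90
    print('start-axes',(r0.inv().apply(d)/.3).round(4),'end-axes',(rot.inv().apply(d)/.3).round(4),'twist',tw.round(4),'mm',(d*1000).round(1))
E
python3 - <<'E'
from h import *
s,p,r=cur(); print(s['time_s'],p.round(4),r.as_matrix()[:,0].round(3),s['contact_force'].round(1))
to([.631,.1255,.013],down(-11.5))
im,d=cams.snapshot('wrist'); cv2.imwrite('pics/w1.png',im[:,:,::-1])
E
```

```text
1.85 [0.6269 0.1241 0.1607] [ 0.98  -0.2   -0.004] [-0.6 -0.3  1.4]
start-axes [ 0.0146 -0.0088  0.4923] end-axes [ 0.0126 -0.0072  0.4924] twist [ 0.0021  0.0025 -0.0003] mm [   4.1    1.4 -147.7]
```

View pics/w1.png

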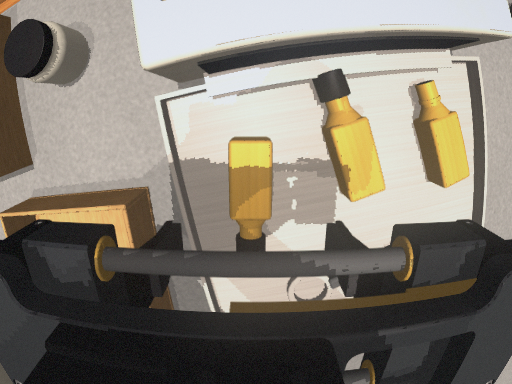

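The wrist view shows bottle A upright in the image (body cols 229–272, rows 137–222) and B at (355,150). I cross-check their positions with fisheye rays.

```bash
cat >> h.py <<'E'
def fray(K,Rm,t,uv,z):
    q=(np.atleast_2d(uv).astype(float)-[K[0,2],K[1,2]])/[K[0,0],K[1,1]]; th=np.linalg.norm(q,axis=1,keepdims=True)
    d=np.c_[q/np.maximum(th,1e-9)*np.sin(th),np.cos(th)]@Rm; c=-Rm.T@t
    return c+d*((z-c[2])/d[:,2])[:,None]
E
python3 - <<'E'
from h import *
np.set_printoptions(precision=4,suppress=True)
K,Rm,t=cam('wrist')
im=cv2.imread('pics/w1.png'); h=cv2.cvtColor(im,cv2.COLOR_BGR2HSV)
print(K, (-Rm.T@t))
# top-face corners of A read from picture: far-left, far-right; top face ends
for n,uv in (('A far',[[230,138],[271,138]]),('A near',[[230,218],[272,218]]),('B top near',[[352,200],[384,187]]),('B top far',[[329,120],[361,114]])):
    print(n,fray(K,Rm,t,uv,.047)[:,:2].ravel())
print('caps', fray(K,Rm,t,[[333,86]],.035))
E
```

```text
[[297.3186   0.     253.3991]
 [  0.     297.3186 193.0322]
 [  0.       0.       1.    ]] [0.6996 0.1091 0.3248]
A far [0.6816 0.135  0.6739 0.0975]
A near [0.6044 0.1522 0.5961 0.1112]
B top near [ 0.5979  0.0278  0.6045 -0.0089]
B top far [0.6809 0.0399 0.6817 0.0068]
caps [[0.7129 0.0267 0.035 ]]
```

>>> apply_moves --offset '[[0.026, -0.008, 0.09], [0, 0, 0.1], [0, 0, 0.1], [0, 0, 0.1], [0, 0, 0.06], [0, 0, 0.04], [0, 0, 0], [0, 0, 0]]' --twist '[[0, 0, 0], [0, 0, 0], [0, 0, 0], [0, 0, 0], [0, 0, 0], [0, 0, 0], [0, 0, 0], [0, 0, 0]]' --gripper '[1, 1, 1, 1, 1, 1, 1, 0.4]'

```text
time_s: 2.57
position: [0.6373, 0.1265, 0.0172]
tcp_rot: [-0.0, 0.995, -0.1, 0.001]
contact_force: [0.2, -0.1, -0.5]
gripper_width: 0.0847
gripper_force: 0.0
```

>>> apply_moves --offset '[[0, 0, 0], [0, 0, 0], [0, 0, 0], [0, 0, 0], [0, 0, 0], [0, 0, 0]]' --twist '[[0, 0, 0], [0, 0, 0], [0, 0, 0], [0, 0, 0], [0, 0, 0], [0, 0, 0]]' --gripper '[0.3, 0.3, 0.3, 0.3, 0.3, 0.3]'

```text
time_s: 3.07
position: [0.6361, 0.1257, 0.0159]
tcp_rot: [-0.0, 0.995, -0.1, 0.0]
contact_force: [1.3, -0.6, 0.7]
gripper_width: 0.0483
gripper_force: 0.0
```

>>> apply_moves --offset '[[0, 0, 0], [0, 0, 0], [0, 0, 0], [0, 0, 0]]' --twist '[[0, 0, 0], [0, 0, 0], [0, 0, 0], [0, 0, 0]]' --gripper '[0.3, 0.3, 0.3, 0.3]'

```text
time_s: 3.4
position: [0.636, 0.1256, 0.0157]
tcp_rot: [0.0, 0.995, -0.1, -0.0]
contact_force: [0.5, 0.3, 1.7]
gripper_width: 0.0419
gripper_force: 20.0
```

```bash
python3 - <<'E'
from h import *
s,p,r=cur(); print(s['time_s'],p,r.as_matrix()[:,0],s['gripper_force'],s['gripper_width'])
c=np.array([.5117,.3586]); a=np.radians(-7.1); ux=np.array([np.cos(a),np.sin(a)]); uy=np.array([-ux[1],ux[0]])
for n,x,y in (('A',.06,.03),('B',-.06,-.03)):
    q=c+x*ux+y*uy; print(n,q)
tA=c+.06*ux+.03*uy
to([*tA,.12],down(-7.1))
E
```

```text
3.4 [0.63600731 0.12555609 0.0156714 ] [ 9.79860419e-01 -1.99683639e-01 -5.69008421e-05] 19.99850078020245 0.04189467104919475
A [0.57494796 0.38095387]
B [0.44845204 0.33624613]
start-axes [-0.3694 -0.7935 -0.3479] end-axes [-0.3072 -0.8196 -0.3478] twist [ 0.0002  0.     -0.0491] mm [-61.1 255.4 104.3]
```

>>> apply_moves --offset '[[0, 0, -0.05], [0, 0, -0.1], [0, 0, -0.1], [0, 0, -0.1], [-0.044, -0.117, 0], [-0.044, -0.117, 0], [-0.044, -0.117, 0], [-0.044, -0.117, 0], [-0.044, -0.117, 0], [-0.044, -0.117, 0], [-0.044, -0.117, 0], [0, 0, 0]]' --twist '[[0, 0, 0], [0, 0, -0.049], [0, 0, 0], [0, 0, 0], [0, 0, 0], [0, 0, 0], [0, 0, 0], [0, 0, 0], [0, 0, 0], [0, 0, 0], [0, 0, 0], [0, 0, 0]]' --gripper '[0.3, 0.3, 0.3, 0.3, 0.3, 0.3, 0.3, 0.3, 0.3, 0.3, 0.3, 0.3]'

```text
time_s: 4.4
position: [0.5726, 0.3875, 0.119]
tcp_rot: [-0.001, 0.998, -0.059, -0.0]
contact_force: [0.2, -0.1, -2.5]
gripper_width: 0.0418
gripper_force: 20.0
```

>>> apply_moves --offset '[[0, 0, 0], [0, 0, 0]]' --twist '[[0, 0, 0], [0, 0, 0]]' --gripper '[0.3, 0.3]'

```text
time_s: 4.57
position: [0.5739, 0.3807, 0.1192]
tcp_rot: [0.001, 0.998, -0.062, -0.001]
contact_force: [-0.5, 0.5, -2.8]
gripper_width: 0.042
gripper_force: 20.0
```

```bash
python3 - <<'E'
from h import *
s,p,r=cur(); print(s['time_s'],p,s['gripper_width'])
to([.575,.381,.0165],down(-7.1))
im,d=cams.snapshot('wrist'); cv2.imwrite('pics/w2.png',im[:,:,::-1])
E
```

```text
4.5667 [0.57388632 0.3806519  0.11915945] 0.0420483312204587
start-axes [ 0.0042 -0.0022  0.3422] end-axes [ 0.0035 -0.0016  0.3422] twist [0.0012 0.0012 0.0001] mm [   1.1    0.3 -102.7]
```

View pics/w2.png

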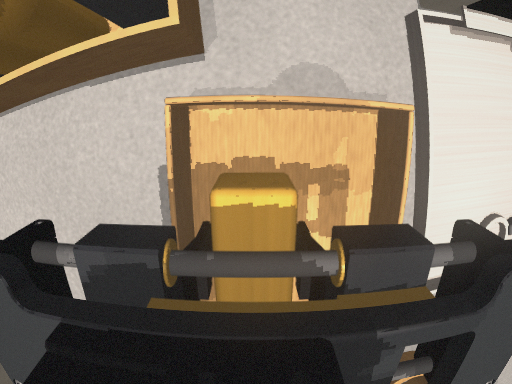

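The bottle hangs level over the carton, well inside the walls. Now I lower it gently.

>>> apply_moves --offset '[[0.003, -0.001, 0.06], [0, 0, 0.08], [0, 0, 0.07], [0, 0, 0.05], [0, 0, 0.03], [0, 0, 0.02], [0, 0, 0.012], [0, 0, 0.01], [0, 0, 0.008], [0, 0, 0.002], [0, 0, 0], [0, 0, 0]]' --twist '[[0, 0, 0], [0, 0, 0], [0, 0, 0], [0, 0, 0], [0, 0, 0], [0, 0, 0], [0, 0, 0], [0, 0, 0], [0, 0, 0], [0, 0, 0], [0, 0, 0], [0, 0, 0]]' --gripper '[0.3, 0.3, 0.3, 0.3, 0.3, 0.3, 0.3, 0.3, 0.3, 0.3, 0.3, 0.3]'

```text
time_s: 5.62
position: [0.5759, 0.3815, 0.0186]
tcp_rot: [-0.0, 0.998, -0.062, 0.0]
contact_force: [0.8, 0.0, -3.3]
gripper_width: 0.0418
gripper_force: 20.0
```

>>> apply_moves --offset '[[0, 0, 0.004], [0, 0, 0.003], [0, 0, 0.003], [0, 0, 0], [0, 0, 0]]' --twist '[[0, 0, 0], [0, 0, 0], [0, 0, 0], [0, 0, 0], [0, 0, 0]]' --gripper '[0.3, 0.3, 0.3, 0.3, 0.3]'

```text
time_s: 6.03
position: [0.5758, 0.3813, 0.0157]
tcp_rot: [-0.0, 0.998, -0.062, 0.0]
contact_force: [-0.9, 0.3, 1.5]
gripper_width: 0.0419
gripper_force: 20.0
```

>>> apply_moves --offset '[[0, 0, 0], [0, 0, 0], [0, 0, 0], [0, 0, -0.03], [0, 0, -0.08], [0, 0, -0.12], [0, 0, -0.13], [0, 0, 0]]' --twist '[[0, 0, 0], [0, 0, 0], [0, 0, 0], [0, 0, 0], [0, 0, 0], [0, 0, 0], [0, 0, 0], [0, 0, 0]]' --gripper '[0.7, 0.7, 0.7, 0.7, 0.7, 0.7, 1, 1]'

```text
time_s: 6.7
position: [0.5803, 0.3843, 0.1337]
tcp_rot: [-0.006, 0.998, -0.061, 0.007]
contact_force: [1.3, 0.7, 2.0]
gripper_width: 0.0676
gripper_force: 0.0
```

```bash
python3 - <<'E'
from h import *
s,p,r=cur(); print(s['time_s'],p,s['gripper_width'],s['contact_force'])
to([.637,.0168,.12],down(9))
p,d=cams.snapshot('top'); P=pts('top',d); h=cv2.cvtColor(p,cv2.COLOR_RGB2HSV)
m=np.zeros(d.shape,bool); m[165:270,108:192]=1
q=P[m&(P[...,2]>.035)&(P[...,2]<.055)&(h[...,0]>27)]; print(len(q),q.mean(0))
E
```

```text
6.7 [0.58030582 0.3843359  0.13370548] 0.06764841579990871 [1.26274375 0.72920054 1.97405473]
start-axes [0.3363 1.1935 0.0358] end-axes [-0.005   1.2396  0.0457] twist [-0.0065 -0.0096 -0.1778] mm [  56.7 -367.5  -13.7]
22 [0.49464265 0.38923119 0.04167234]
```

>>> apply_moves --offset '[[0, 0, 0], [0, 0, 0], [0, 0.08, 0], [0.012, 0.128, 0], [0, 0.128, 0], [0, 0.128, 0], [0, 0.128, 0], [0, 0.128, 0], [0, 0.128, 0], [0, 0.128, 0], [0, 0.128, 0], [0, 0.128, 0]]' --twist '[[0, 0, -0.07], [0, 0, -0.07], [0, 0, -0.038], [0, 0, 0], [0, 0, 0], [0, 0, 0], [0, 0, 0], [0, 0, 0], [0, 0, 0], [0, 0, 0], [0, 0, 0], [0, 0, 0]]' --gripper '[1, 1, 1, 1, 1, 1, 1, 1, 1, 1, 1, 1]'

```text
time_s: 7.75
position: [0.6347, 0.0144, 0.1228]
tcp_rot: [0.0, 0.997, 0.078, -0.0]
contact_force: [0.0, 0.1, 0.0]
gripper_width: 0.0871
gripper_force: 0.0
```

>>> apply_moves --offset '[[0, 0, 0], [0, 0, 0], [0, 0, 0]]' --twist '[[0, 0, 0], [0, 0, 0], [0, 0, 0]]' --gripper '[1, 1, 1]'

```text
time_s: 8.0
position: [0.6348, 0.0163, 0.1227]
tcp_rot: [-0.0, 0.997, 0.077, -0.0]
contact_force: [-0.5, 0.7, -0.2]
gripper_width: 0.087
gripper_force: 0.0
```

```bash
python3 - <<'E'
from h import *
s,p,r=cur(); print(s['time_s'],p,s['gripper_width'],s['contact_force'],r.as_matrix()[:,0])
to([.637,.0168,.0155],down(9))
im,d=cams.snapshot('wrist'); t,_=cams.snapshot('top')
o=np.zeros((384,780,3),np.uint8); o[:,:512]=im; c=cv2.resize(t[165:270,108:192],None,fx=3,fy=3); o[:315,520:772]=c
cv2.imwrite('pics/w3.png',o[:,:,::-1])
E
```

```text
8.0 [0.63482576 0.01632813 0.12266789] 0.08696264013329086 [-0.49146371  0.65125074 -0.18990918] [ 9.88042404e-01  1.54181677e-01 -4.66658588e-04]
start-axes [ 0.0076 -0.0004  0.3572] end-axes [ 0.0074 -0.0004  0.3572] twist [-0.0001  0.0003 -0.0015] mm [   2.2    0.5 -107.2]
```

View pics/w3.png

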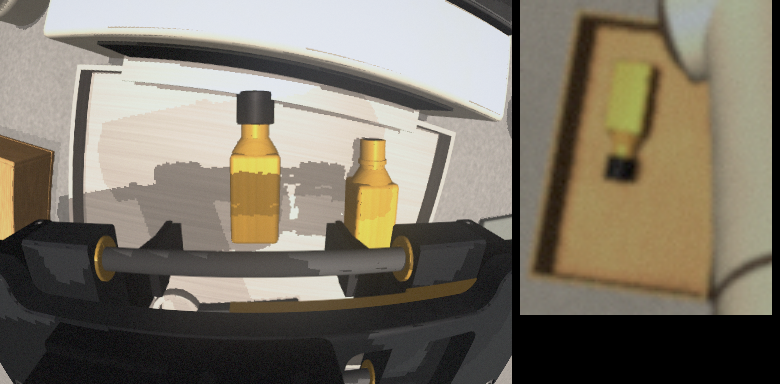

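Bottle B is centred between the fingers (col 255), and A lies flat in the carton. I descend and grip B.

>>> apply_moves --offset '[[0.007, 0, 0.07], [0, 0, 0.1], [0, 0, 0.1], [0, 0, 0.055], [0, 0, 0.03], [0, 0, 0], [0, 0, 0], [0, 0, 0], [0, 0, 0], [0, 0, 0], [0, 0, 0], [0, 0, 0]]' --twist '[[0, 0, 0], [0, 0, 0], [0, 0, 0], [0, 0, 0], [0, 0, 0], [0, 0, 0], [0, 0, 0], [0, 0, 0], [0, 0, 0], [0, 0, 0], [0, 0, 0], [0, 0, 0]]' --gripper '[1, 1, 1, 1, 1, 1, 0.3, 0.3, 0.3, 0.3, 0.3, 0.3]'

```text
time_s: 9.1
position: [0.6374, 0.0167, 0.0172]
tcp_rot: [-0.0, 0.997, 0.078, 0.001]
contact_force: [0.0, -0.3, 0.1]
gripper_width: 0.0551
gripper_force: 0.0
```

>>> apply_moves --offset '[[0, 0, 0], [0, 0, 0], [0, 0, 0], [0, 0, 0], [0, 0, 0], [0, 0, 0]]' --twist '[[0, 0, 0], [0, 0, 0], [0, 0, 0], [0, 0, 0], [0, 0, 0], [0, 0, 0]]' --gripper '[0.3, 0.3, 0.3, 0.3, 0.3, 0.3]'

```text
time_s: 9.6
position: [0.6372, 0.0165, 0.0167]
tcp_rot: [0.0, 0.997, 0.078, 0.0]
contact_force: [-1.1, -1.1, 1.6]
gripper_width: 0.0419
gripper_force: 20.0
```

```bash
python3 - <<'E'
from h import *
s,p,r=cur(); print(s['time_s'],p,s['gripper_width'],s['gripper_force'],s['contact_force'],r.as_matrix()[:,0])
to([.4485,.3362,.13],down(-7.1))
E
```

```text
9.6 [0.63717812 0.01652251 0.01666475] 0.0419297911150644 19.985588709823787 [-1.07446069 -1.13115672  1.63504266] [9.87933013e-01 1.54881764e-01 4.29346374e-05]
start-axes [-0.4563 -1.1501 -0.3781] end-axes [-0.7558 -0.9797 -0.3778] twist [ 1.000e-04 -0.000e+00  1.779e-01] mm [-188.7  319.7  113.3]
```

>>> apply_moves --offset '[[0, 0, -0.04], [0, 0, -0.1], [0, 0, -0.12], [0, 0, -0.118], [-0.07, -0.091, 0], [-0.0756, -0.098, 0], [-0.0756, -0.098, 0], [-0.0756, -0.098, 0], [-0.0756, -0.098, 0], [-0.0756, -0.098, 0], [-0.0756, -0.098, 0], [-0.0756, -0.098, 0]]' --twist '[[0, 0, 0], [0, 0, 0.058], [0, 0, 0.06], [0, 0, 0.06], [0, 0, 0], [0, 0, 0], [0, 0, 0], [0, 0, 0], [0, 0, 0], [0, 0, 0], [0, 0, 0], [0, 0, 0]]' --gripper '[0.3, 0.3, 0.3, 0.3, 0.3, 0.3, 0.3, 0.3, 0.3, 0.3, 0.3, 0.3]'

```text
time_s: 10.6
position: [0.4859, 0.2715, 0.13]
tcp_rot: [-0.0, 0.998, -0.062, -0.0]
contact_force: [0.0, 0.5, -2.5]
gripper_width: 0.0417
gripper_force: 20.0
```

>>> apply_moves --offset '[[-0.0756, -0.098, 0], [-0.0756, -0.098, 0], [0, 0, 0], [0, 0, 0], [0, 0, 0]]' --twist '[[0, 0, 0], [0, 0, 0], [0, 0, 0], [0, 0, 0], [0, 0, 0]]' --gripper '[0.3, 0.3, 0.3, 0.3, 0.3]'

```text
time_s: 11.02
position: [0.4492, 0.3342, 0.1298]
tcp_rot: [0.0, 0.998, -0.062, -0.0]
contact_force: [0.2, -1.9, -2.3]
gripper_width: 0.0418
gripper_force: 20.0
```

```bash
python3 - <<'E'
from h import *
s,p,r=cur(); print(s['time_s'],p,s['gripper_width'],s['gripper_force'],s['contact_force'],r.as_matrix()[:,0])
to([.4485,.3362,.0168],down(-7.1))
E
```

```text
11.0167 [0.44924357 0.33415938 0.129757  ] 0.04177118328240732 19.985772378277034 [ 0.16182556 -1.86546566 -2.28113928] [ 9.92375574e-01 -1.23248111e-01 -7.89801247e-04]
start-axes [-0.003  -0.0067  0.3765] end-axes [-0.0033 -0.0064  0.3765] twist [0.0004 0.0005 0.0002] mm [  -0.7    2.  -113. ]
```

>>> apply_moves --offset '[[-0.003, -0.006, 0.07], [0, 0, 0.1], [0, 0, 0.08], [0, 0, 0.05], [0, 0, 0.03], [0, 0, 0.015], [0, 0, 0.01], [0, 0, 0.008], [0, 0, 0.006], [0, 0, 0.004], [0, 0, 0.004], [0, 0, 0]]' --twist '[[0, 0, 0], [0, 0, 0], [0, 0, 0], [0, 0, 0], [0, 0, 0], [0, 0, 0], [0, 0, 0], [0, 0, 0], [0, 0, 0], [0, 0, 0], [0, 0, 0], [0, 0, 0]]' --gripper '[0.3, 0.3, 0.3, 0.3, 0.3, 0.3, 0.3, 0.3, 0.3, 0.3, 0.3, 0.3]'

```text
time_s: 12.02
position: [0.4493, 0.3363, 0.017]
tcp_rot: [-0.0, 0.998, -0.062, 0.0]
contact_force: [-0.7, -0.1, -2.6]
gripper_width: 0.042
gripper_force: 20.0
```

>>> apply_moves --offset '[[0, 0, 0], [0, 0, 0]]' --twist '[[0, 0, 0], [0, 0, 0]]' --gripper '[0.3, 0.3]'

```text
time_s: 12.18
position: [0.4493, 0.3363, 0.017]
tcp_rot: [-0.0, 0.998, -0.062, 0.0]
contact_force: [-0.3, -0.9, -2.7]
gripper_width: 0.0418
gripper_force: 20.0
```

>>> apply_moves --offset '[[0, 0, 0.002], [0, 0, 0.002], [0, 0, 0.001], [0, 0, 0], [0, 0, 0]]' --twist '[[0, 0, 0], [0, 0, 0], [0, 0, 0], [0, 0, 0], [0, 0, 0]]' --gripper '[0.3, 0.3, 0.3, 0.3, 0.3]'

```text
time_s: 12.6
position: [0.4493, 0.3364, 0.0166]
tcp_rot: [-0.0, 0.998, -0.062, 0.0]
contact_force: [-1.9, -1.4, 6.4]
gripper_width: 0.042
gripper_force: 20.0
```

>>> apply_moves --offset '[[0, 0, 0], [0, 0, 0], [0, 0, 0], [0, 0, -0.03], [0, 0, -0.08], [0, 0, -0.12], [0, 0, -0.13], [0, 0, -0.1], [0, 0, 0], [0, 0, 0]]' --twist '[[0, 0, 0], [0, 0, 0], [0, 0, 0], [0, 0, 0], [0, 0, 0], [0, 0, 0], [0, 0, 0], [0, 0, 0], [0, 0, 0], [0, 0, 0]]' --gripper '[0.7, 0.7, 0.7, 0.7, 0.7, 0.7, 0.7, 0.7, 0.7, 0.7]'

```text
time_s: 13.43
position: [0.45, 0.3371, 0.1561]
tcp_rot: [-0.002, 0.998, -0.062, 0.002]
contact_force: [0.3, -0.1, -1.1]
gripper_width: 0.0614
gripper_force: 0.0
```

```bash
python3 - <<'E'
from h import *
s,p,r=cur(); print(s['time_s'],p.round(4),s['gripper_width'],s['contact_force'].round(1),s['joint_positions'].round(3))
to([.4878,.0287,.16],down(103.4))
print(ray('top',[[236.25,228.25],[195+328/4,145+295/4]],.015)[:,:2])
p,d=cams.snapshot('top'); np.savez('top2.npz',p=p,d=d)
E
```

```text
13.4333 [0.45   0.3371 0.1561] 0.06136352403694668 [ 0.3 -0.1 -1.1] [ 0.931  0.333 -0.248  0.    -0.983  0.515]
start-axes [ 0.2523  1.0045 -0.0173] end-axes [-1.0293 -0.1157 -0.0129] twist [-4.0000e-04 -4.5000e-03 -1.2279e+00] mm [  37.8 -308.4    3.9]
[[ 0.47484108  0.07979973]
 [ 0.50731397 -0.05467195]]
```

```bash
cat >> h.py <<'E'
def path(pos,rot,n,p0=None,r0=None):
    """n equal rows moving and turning together, each in the tool axes at its start"""
    if p0 is None: _,p0,r0=cur()
    rv=(r0.inv()*rot).as_rotvec(); d=(np.array(pos)-p0)/n/.3
    for i in range(n):
        ri=r0*R.from_rotvec(rv*i/n); print((ri.inv().apply(d)).round(3).tolist())
    print('twist/row',(np.degrees(rv)/90/n).round(4), 'shift/row mm',np.linalg.norm(d)*300)
E
python3 - <<'E'
from h import *
path([.4877,.0275,.10],down(-76.5),11)
E
```

```text
[0.023, 0.091, 0.016]
[0.033, 0.088, 0.016]
[0.043, 0.084, 0.016]
[0.052, 0.079, 0.016]
[0.06, 0.073, 0.016]
[0.068, 0.066, 0.016]
[0.074, 0.058, 0.016]
[0.08, 0.049, 0.016]
[0.085, 0.04, 0.016]
[0.089, 0.031, 0.016]
[0.092, 0.021, 0.016]
twist/row [-0.0001  0.      0.0701] shift/row mm 28.698260043968585
```

>>> apply_moves --offset '[[0.023, 0.091, 0.016], [0.033, 0.088, 0.016], [0.043, 0.084, 0.016], [0.052, 0.079, 0.016], [0.06, 0.073, 0.016], [0.068, 0.066, 0.016], [0.074, 0.058, 0.016], [0.08, 0.049, 0.016], [0.085, 0.04, 0.016], [0.089, 0.031, 0.016], [0.092, 0.021, 0.016], [0, 0, 0]]' --twist '[[0, 0, 0.07], [0, 0, 0.07], [0, 0, 0.07], [0, 0, 0.07], [0, 0, 0.07], [0, 0, 0.07], [0, 0, 0.07], [0, 0, 0.07], [0, 0, 0.07], [0, 0, 0.07], [0, 0, 0.07], [0, 0, 0]]' --gripper '[0.7, 0.7, 0.7, 0.7, 0.7, 0.7, 0.7, 0.7, 0.7, 0.7, 0.7, 0.7]' --grip_force 40

```text
time_s: 14.48
position: [0.4856, 0.0235, 0.0978]
tcp_rot: [0.003, 0.783, -0.622, -0.002]
contact_force: [0.0, 0.3, -0.9]
gripper_width: 0.0612
gripper_force: 0.0
```

>>> apply_moves --offset '[[0, 0, 0], [0, 0, 0]]' --twist '[[0, 0, 0], [0, 0, 0]]' --gripper '[0.7, 0.7]'

```text
time_s: 14.65
position: [0.4875, 0.0274, 0.0996]
tcp_rot: [0.001, 0.786, -0.618, -0.001]
contact_force: [-0.3, 0.1, 0.1]
gripper_width: 0.0612
gripper_force: 0.0
```

```bash
python3 - <<'E'
from h import *
s,p,r=cur(); print(s['time_s'],p.round(4),s['gripper_width'],s['contact_force'].round(1),s['joint_positions'].round(3),r.as_matrix()[:,0])
to([.4877,.0275,.0075],down(-76.5))
K,Rm,t=cam('wrist'); np.savez('w4.npz',K=K,Rm=Rm,t=t)
im,d=cams.snapshot('wrist'); tp,_=cams.snapshot('top')
o=np.zeros((384,780,3),np.uint8); o[:,:512]=im; c=cv2.resize(tp[165:270,108:192],None,fx=3,fy=3); o[:315,520:772]=c
cv2.imwrite('pics/w4.png',o[:,:,::-1])
E
```

```text
14.65 [0.4875 0.0274 0.0996] 0.0611713062909376 [-0.3  0.1  0.1] [ 0.39   0.29  -0.488 -0.    -0.795 -0.152] [ 2.35192401e-01 -9.71948802e-01  2.46626196e-04]
start-axes [-2.000e-04 -1.400e-03  3.069e-01] end-axes [-1.000e-04 -8.000e-04  3.069e-01] twist [ 0.0013 -0.0002  0.0011] mm [  0.2   0.1 -92.1]
```

View pics/w4.png

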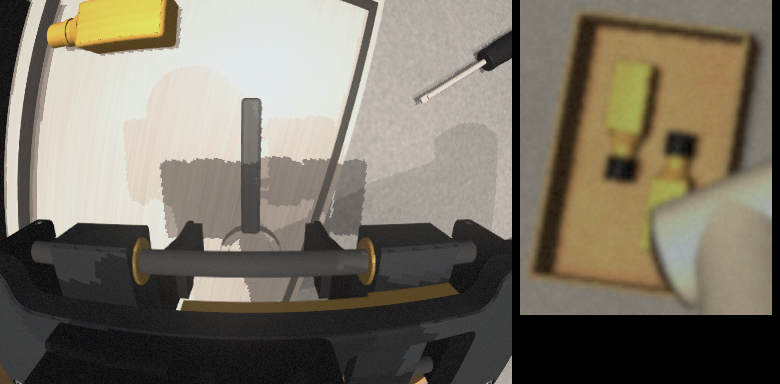

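```bash
python3 - <<'E'
from h import *
f=np.load('w4.npz'); q=fray(f['K'],f['Rm'],f['t'],[[250.5,99],[251,232],[242,150],[261,150]],.023); print(q[:,:2].round(4), np.linalg.norm(q[0]-q[1]))
e=q[0,:2]; u=(q[1,:2]-e)/np.linalg.norm(q[1,:2]-e); print('heading',np.degrees(np.arctan2(u[1],u[0])),'origin',e+u*.085,'ring',e+u*.141)
E
```

```text
[[ 0.5098 -0.0552]
 [ 0.4834  0.0537]
 [ 0.5069 -0.0137]
 [ 0.4921 -0.0172]] 0.11203629817566466
heading 103.6574660512162 origin [0.4897733  0.02742969] ring [0.47655076 0.08184627]
```

>>> apply_moves --offset '[[0, -0.005, 0.08], [0, 0, 0.1], [0, 0, 0.07], [0, 0, 0.035], [0, 0, 0.015], [0, 0, 0.007], [0, 0, 0], [0, 0, 0], [0, 0, 0], [0, 0, 0], [0, 0, 0], [0, 0, 0]]' --twist '[[0, 0, 0], [0, 0, 0], [0, 0, 0], [0, 0, 0], [0, 0, 0], [0, 0, 0], [0, 0, 0], [0, 0, 0], [0, 0, 0], [0, 0, 0], [0, 0, 0], [0, 0, 0]]' --gripper '[0.7, 0.7, 0.7, 0.7, 0.7, 0.7, 0.7, 0, 0, 0, 0, 0]'

```text
time_s: 15.75
position: [0.4897, 0.028, 0.0088]
tcp_rot: [-0.0, 0.786, -0.619, 0.0]
contact_force: [-0.3, 0.1, -0.3]
gripper_width: 0.0357
gripper_force: 0.0
```

>>> apply_moves --offset '[[0, 0, 0], [0, 0, 0], [0, 0, 0], [0, 0, 0], [0, 0, 0], [0, 0, 0], [0, 0, 0]]' --twist '[[0, 0, 0], [0, 0, 0], [0, 0, 0], [0, 0, 0], [0, 0, 0], [0, 0, 0], [0, 0, 0]]' --gripper '[0, 0, 0, 0, 0, 0, 0]'

```text
time_s: 16.33
position: [0.4895, 0.028, 0.0084]
tcp_rot: [-0.0, 0.786, -0.618, 0.0]
contact_force: [-0.4, -0.5, 0.2]
gripper_width: 0.0154
gripper_force: 40.0
```

Gripped at 15.4 mm. Now I plan the hanging pose: the ring axis along the peg, with the handle towards the robot and down.

```bash
cat >> h.py <<'E'
AZ=np.radians(12); UX=np.array([np.cos(AZ),np.sin(AZ),0]); UP=np.array([0,0,1.])
TIP=np.array([.515,-.363,.25]); c5,s5=np.cos(np.radians(50)),np.sin(np.radians(50))
E_=-c5*UX+s5*UP
def hang(tilt=40):
    a=np.radians(tilt); z=np.sin(a)*UX-np.cos(a)*UP; x=-np.cos(a)*UX-np.sin(a)*UP
    return R.from_matrix(np.c_[x,np.cross(z,x),z])
RING=np.array([-.0555,0,-.0036])
def ringtgt(ring,rot): return np.array(ring)-rot.apply(RING)
E
python3 - <<'E'
from h import *
s,p,r=cur(); print(s['time_s'],s['gripper_width'],s['joint_positions'].round(3))
rot=hang(); st=ringtgt(TIP+.06*E_,rot); print('stage',st)
p1=p+[0,0,.12]
to(st,rot,p1,r); path(st,rot,18,p1,r)
E
```

```text
16.3333 0.015370550863659578 [ 0.389  0.438 -0.573  0.    -0.56  -0.152]
stage [ 0.4379526  -0.37937693  0.25753019]
start-axes [ 1.2794  0.4862 -0.4304] end-axes [ 0.0685 -1.2924 -0.6193] twist [ 0.3538 -0.3441  0.9723] mm [ -51.6 -407.3  129.1]
[0.071, 0.027, -0.024]
[0.072, 0.02, -0.027]
[0.073, 0.013, -0.029]
[0.073, 0.006, -0.032]
[0.072, -0.001, -0.034]
[0.071, -0.008, -0.036]
[0.068, -0.015, -0.038]
[0.066, -0.022, -0.039]
[0.062, -0.029, -0.041]
[0.058, -0.035, -0.041]
[0.054, -0.041, -0.042]
[0.049, -0.047, -0.042]
[0.043, -0.052, -0.042]
[0.037, -0.057, -0.041]
[0.031, -0.061, -0.041]
[0.025, -0.065, -0.039]
[0.018, -0.068, -0.038]
[0.011, -0.07, -0.036]
twist/row [ 0.0197 -0.0191  0.054 ] shift/row mm 23.91242241202424
```

>>> apply_moves --offset '[[0, 0, -0.05], [0, 0, -0.11], [0, 0, -0.12], [0, 0, -0.12], [0.071, 0.027, -0.024], [0.072, 0.02, -0.027], [0.073, 0.013, -0.029], [0.073, 0.006, -0.032], [0.072, -0.001, -0.034], [0.071, -0.008, -0.036], [0.068, -0.015, -0.038], [0.066, -0.022, -0.039]]' --twist '[[0, 0, 0], [0, 0, 0], [0, 0, 0], [0, 0, 0], [0.0197, -0.0191, 0.054], [0.0197, -0.0191, 0.054], [0.0197, -0.0191, 0.054], [0.0197, -0.0191, 0.054], [0.0197, -0.0191, 0.054], [0.0197, -0.0191, 0.054], [0.0197, -0.0191, 0.054], [0.0197, -0.0191, 0.054]]' --gripper '[0, 0, 0, 0, 0, 0, 0, 0, 0, 0, 0, 0]'

```text
time_s: 17.33
position: [0.4655, -0.1539, 0.1855]
tcp_rot: [0.168, -0.523, 0.835, 0.018]
contact_force: [0.3, -0.8, -1.2]
gripper_width: 0.0156
gripper_force: 40.0
```

```bash
python3 - <<'E'
from h import *
s,p,r=cur(); print(s['time_s'],p,s['gripper_width'],s['joint_positions'].round(3),s['contact_force'].round(1))
rot=hang(); st=ringtgt(TIP+.06*E_,rot)
path(st,rot,10)
E
```

```text
17.3333 [ 0.46546748 -0.15388366  0.18545341] 0.015623197081349965 [-0.164  0.123 -0.375 -0.328 -0.865 -0.101] [ 0.3 -0.8 -1.2]
[0.062, -0.029, -0.041]
[0.058, -0.036, -0.041]
[0.053, -0.042, -0.042]
[0.048, -0.047, -0.042]
[0.043, -0.052, -0.042]
[0.037, -0.057, -0.041]
[0.031, -0.061, -0.04]
[0.024, -0.065, -0.039]
[0.017, -0.068, -0.038]
[0.01, -0.07, -0.036]
twist/row [ 0.0196 -0.019   0.0538] shift/row mm 23.832613496578492
```

Tracking is good, so I continue to the staging pose.

>>> apply_moves --offset '[[0.062, -0.029, -0.041], [0.058, -0.036, -0.041], [0.053, -0.042, -0.042], [0.048, -0.047, -0.042], [0.043, -0.052, -0.042], [0.037, -0.057, -0.041], [0.031, -0.061, -0.04], [0.024, -0.065, -0.039], [0.017, -0.068, -0.038], [0.01, -0.07, -0.036], [0, 0, 0], [0, 0, 0]]' --twist '[[0.0196, -0.019, 0.0538], [0.0196, -0.019, 0.0538], [0.0196, -0.019, 0.0538], [0.0196, -0.019, 0.0538], [0.0196, -0.019, 0.0538], [0.0196, -0.019, 0.0538], [0.0196, -0.019, 0.0538], [0.0196, -0.019, 0.0538], [0.0196, -0.019, 0.0538], [0.0196, -0.019, 0.0538], [0, 0, 0], [0, 0, 0]]' --gripper '[0, 0, 0, 0, 0, 0, 0, 0, 0, 0, 0, 0]'

```text
time_s: 18.33
position: [0.4387, -0.3792, 0.2572]
tcp_rot: [0.339, -0.099, 0.935, 0.036]
contact_force: [0.5, 0.4, -0.8]
gripper_width: 0.0155
gripper_force: 40.0
```

>>> apply_moves --offset '[[0, 0, 0], [0, 0, 0], [0, 0, 0]]' --twist '[[0, 0, 0], [0, 0, 0], [0, 0, 0]]' --gripper '[0, 0, 0]'

```text
time_s: 18.58
position: [0.4398, -0.3775, 0.2576]
tcp_rot: [0.339, -0.101, 0.935, 0.036]
contact_force: [-0.3, 1.1, -1.0]
gripper_width: 0.0158
gripper_force: 40.0
```

```bash
python3 - <<'E'
from h import *
s,p,r=cur(); print(s['time_s'],p,s['gripper_width'],s['joint_positions'].round(3),s['contact_force'].round(1))
rot=hang(); st=ringtgt(TIP+.06*E_,rot); to(st,rot)
print('ring',p+r.apply(RING))
a,d=cams.snapshot('scene'); b,db=cams.snapshot('top'); np.savez('s5.npz',a=a,d=d,b=b,db=db)
for n,im in (('scene',a),):
    K,Rm,t=cam(n)
    for P in (TIP,TIP-.0653*E_,p+r.apply(RING)):
        c=Rm@P+t; print(n,(K@c)[:2]/c[2], c[2])
K,Rm,t=cam('top')
for P in (TIP,TIP-.0653*E_,p+r.apply(RING)):
    c=Rm@P+t; print('top',(K@c)[:2]/c[2])
o=np.zeros((480,800,3),np.uint8); o[:,:400]=cv2.resize(a[130:250,70:170],(400,480),interpolation=cv2.INTER_CUBIC); o[:480,400:]=cv2.resize(b[160:256,335:415],(400,480),interpolation=cv2.INTER_CUBIC)
cv2.imwrite('pics/s5.png',o[:,:,::-1])
E
```

```text
18.5833 [ 0.43983482 -0.37754856  0.25759429] 0.015765767980106808 [-0.785  0.177 -0.124 -0.708 -0.977 -0.251] [-0.3  1.1 -1. ]
start-axes [ 0.0058 -0.0046 -0.0046] end-axes [ 0.0058 -0.0047 -0.0046] twist [ 0.0013 -0.0011  0.003 ] mm [-1.9 -1.8 -0.1]
ring [ 0.47916904 -0.36892451  0.29595645]
scene [106.60179371 161.74616116] 0.9924620127204196
scene [111.84544817 188.02839272] 0.9861608051022857
scene [102.64118675 138.17169681] 0.9970200478223724
top [395.6366344  210.43875857]
top [385.67713993 197.66060447]
top [404.93295988 222.71697824]
```

View pics/s5.png

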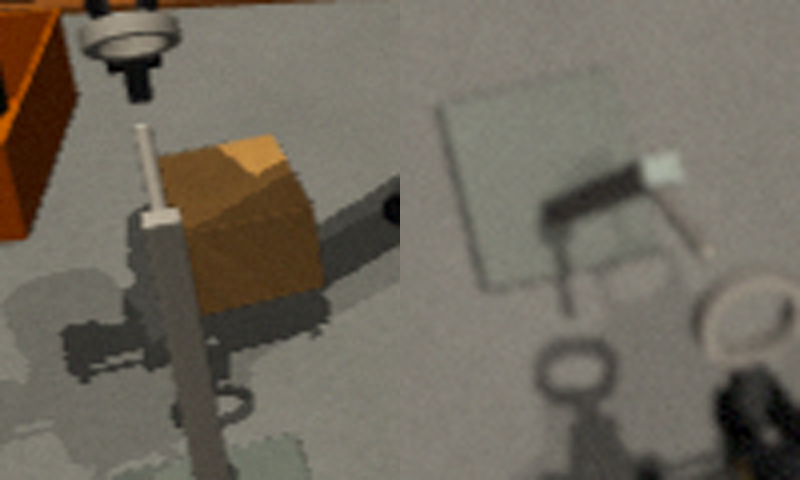

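The pictures show the ring on the peg line about 60 mm beyond the tip. The tip is at scene (105,162) and top (396.6,210.6), which puts it about 2.5 mm further to -y than assumed. I correct for that and advance.

```bash
sed -i 's/^AZ=.*\(UX=\)/AZ=np.radians(13); \1/; s/TIP=np.array.*; c5/TIP=np.array([.515,-.3653,.25]); c5/' h.py; python3 - <<'E'
from h import *
rot=hang(); to(ringtgt(TIP+.05*E_,rot),rot); to(ringtgt(TIP+.0*E_,rot),rot); to(ringtgt(TIP-.025*E_+rot.apply([.006,0,0]),rot),rot)
E
```

```text
start-axes [ 0.0076 -0.0156  0.0283] end-axes [ 0.0078 -0.0158  0.0281] twist [-0.0062 -0.001  -0.0054] mm [ 4.6 -3.8 -8. ]
start-axes [ 0.0074 -0.014   0.1949] end-axes [ 0.0078 -0.0158  0.1948] twist [-0.0062 -0.001  -0.0054] mm [ 35.9   3.4 -46.3]
start-axes [ 0.0273 -0.0133  0.2783] end-axes [ 0.0278 -0.0158  0.2781] twist [-0.0062 -0.001  -0.0054] mm [ 47.1   6.  -69.3]
```

>>> apply_moves --offset '[[0, 0, 0], [0.008, -0.016, 0.028], [0, 0, 0.04], [0, 0, 0.04], [0, 0, 0.04], [0, 0, 0.03], [0.003, 0, 0.02], [0.003, 0, 0.02], [0, 0, 0], [0, 0, 0]]' --twist '[[-0.006, -0.001, -0.005], [0, 0, 0], [0, 0, 0], [0, 0, 0], [0, 0, 0], [0, 0, 0], [0, 0, 0], [0, 0, 0], [0, 0, 0], [0, 0, 0]]' --gripper '[0, 0, 0, 0, 0, 0, 0, 0, 0, 0]'

```text
time_s: 19.52
position: [0.4786, -0.3746, 0.2049]
tcp_rot: [0.34, -0.105, 0.934, 0.038]
contact_force: [0.1, 0.3, -0.8]
gripper_width: 0.0158
gripper_force: 40.0
```

```bash
python3 - <<'E'
from h import *
s,p,r=cur(); print(s['time_s'],p,s['gripper_width'],s['contact_force'].round(1))
rot=hang(); to(ringtgt(TIP-.025*E_+rot.apply([.006,0,0]),rot),rot)
a,d=cams.snapshot('scene'); b,db=cams.snapshot('top')
o=np.zeros((480,800,3),np.uint8); o[:,:400]=cv2.resize(a[130:250,70:170],(400,480),interpolation=cv2.INTER_CUBIC); o[:480,400:]=cv2.resize(b[160:256,335:415],(400,480),interpolation=cv2.INTER_CUBIC)
cv2.imwrite('pics/s6.png',o[:,:,::-1])
E
```

```text
19.5167 [ 0.47859143 -0.37462033  0.20491044] 0.015801607263690242 [ 0.1  0.3 -0.8]
start-axes [0.0124 0.003  0.0607] end-axes [0.0125 0.003  0.0607] twist [-0.0007 -0.0001 -0.001 ] mm [  8.4   2.9 -16.4]
```

View pics/s6.png

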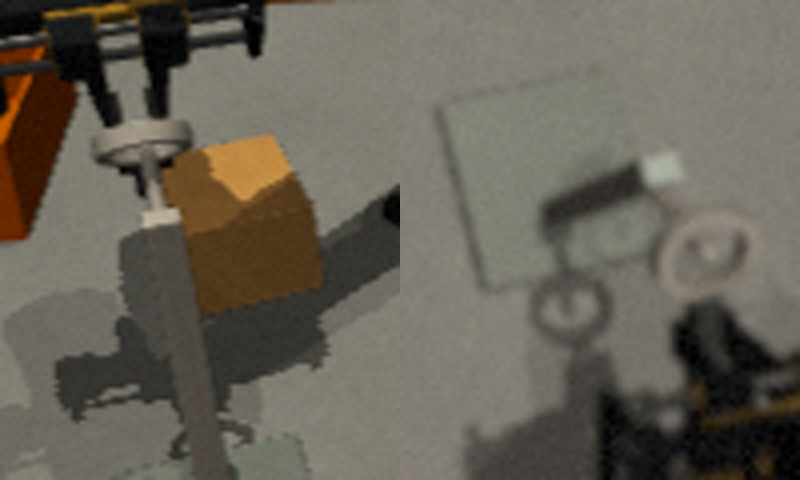

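The tip sits centred in the ring, at top-crop (708,250), with no contact force. I advance down the peg, then pitch the handle further down before letting go.

>>> apply_moves --offset '[[0.006, 0.001, 0.03], [0.006, 0.001, 0.02], [0, 0, 0.01], [0, 0, 0], [0, 0, 0]]' --twist '[[0, 0, 0], [0, 0, 0], [0, 0, 0], [0, 0, 0], [0, 0, 0]]' --gripper '[0, 0, 0, 0, 0]'

```text
time_s: 20.03
position: [0.487, -0.372, 0.1886]
tcp_rot: [0.34, -0.105, 0.934, 0.039]
contact_force: [-0.2, 0.1, -1.0]
gripper_width: 0.0154
gripper_force: 40.0
```

```bash
python3 - <<'E'
from h import *
s,p,r=cur(); print(s['time_s'],p,s['gripper_width'],s['contact_force'].round(1),s['joint_positions'].round(2))
rot=hang(); to(ringtgt(TIP-.025*E_+rot.apply([.006,0,0]),rot),rot)
rc=p+r.apply(RING); r2=hang(60); path(ringtgt(rc,r2),r2,5)
E
```

```text
20.0333 [ 0.48699452 -0.37200661  0.18863807] 0.015415277152402 [-0.2  0.1 -1. ] [-0.73  0.29 -0.14 -0.77 -0.85 -0.18]
start-axes [-0.      0.0008  0.0003] end-axes [-0.      0.0008  0.0003] twist [-0.0006 -0.0001 -0.0012] mm [ 0.   0.2 -0.1]
[-0.003, -0.0, 0.013]
[-0.002, -0.0, 0.013]
[-0.001, -0.0, 0.013]
[-0.0, -0.0, 0.013]
[0.001, -0.0, 0.013]
twist/row [-0.0002 -0.0445 -0.0002] shift/row mm 3.8655514837911653
```

>>> apply_moves --offset '[[-0.003, 0, 0.013], [-0.002, 0, 0.013], [-0.001, 0, 0.013], [0, 0, 0.013], [0.001, 0, 0.013], [0.012, 0, 0.007], [0.008, 0, 0.005], [0, 0, 0], [0, 0, 0]]' --twist '[[0, -0.0445, 0], [0, -0.0445, 0], [0, -0.0445, 0], [0, -0.0445, 0], [0, -0.0445, 0], [0, 0, 0], [0, 0, 0], [0, 0, 0], [0, 0, 0]]' --gripper '[0, 0, 0, 0, 0, 0, 0, 0, 0]'

```text
time_s: 20.78
position: [0.5026, -0.3685, 0.1705]
tcp_rot: [0.497, -0.098, 0.861, 0.056]
contact_force: [0.6, 0.2, -1.4]
gripper_width: 0.0153
gripper_force: 40.0
```

>>> apply_moves --offset '[[0, 0, 0], [0, 0, 0], [0, 0, 0], [0, 0, 0], [0, 0, 0], [0, 0, 0], [0, 0, 0], [0, 0, 0], [0, 0, 0], [0, 0, 0], [0, 0, 0], [0, 0, 0]]' --twist '[[0, 0, 0], [0, 0, 0], [0, 0, 0], [0, 0, 0], [0, 0, 0], [0, 0, 0], [0, 0, 0], [0, 0, 0], [0, 0, 0], [0, 0, 0], [0, 0, 0], [0, 0, 0]]' --gripper '[0.6, 0.6, 0.6, 0.6, 0.6, 0.6, 0.6, 0.6, 0.6, 0.6, 0.6, 0.6]'

```text
time_s: 21.78
position: [0.5023, -0.3686, 0.17]
tcp_rot: [0.497, -0.097, 0.86, 0.056]
contact_force: [0.4, -0.7, -0.2]
gripper_width: 0.0518
gripper_force: 0.0
```

>>> apply_moves --offset '[[0, 0, -0.04], [0, 0, -0.06], [0, 0, -0.08], [0, 0, -0.1], [0, 0, -0.1], [0, 0, -0.1], [0, 0, 0], [0, 0, 0], [0, 0, 0], [0, 0, 0]]' --twist '[[0, 0, 0], [0, 0, 0], [0, 0, 0], [0, 0, 0], [0, 0, 0], [0, 0, 0], [0, 0, 0], [0, 0, 0], [0, 0, 0], [0, 0, 0]]' --gripper '[0.6, 0.6, 0.6, 0.6, 0.6, 0.6, 0.6, 0.6, 0.6, 0.6]'

```text
time_s: 22.62
position: [0.3806, -0.396, 0.2417]
tcp_rot: [0.497, -0.097, 0.86, 0.057]
contact_force: [0.4, -0.4, 0.3]
gripper_width: 0.0521
gripper_force: 0.0
```

```bash
python3 - <<'E'
from h import *
s,p,r=cur(); print(s['time_s'],p,s['gripper_width'],s['contact_force'].round(1))
a,d=cams.snapshot('scene'); b,db=cams.snapshot('top')
o=np.zeros((480,800,3),np.uint8); o[:,:400]=cv2.resize(a[130:250,70:170],(400,480),interpolation=cv2.INTER_CUBIC); o[:384,400:]=cv2.resize(b[80:272,100:400],(400,256)).repeat(2,0)[:384] if 0 else 0
o[:300,400:]=cv2.resize(b[130:275,105:415],(400,300)); cv2.imwrite('pics/s7.png',o[:,:,::-1])
E
```

```text
22.6167 [ 0.3806082  -0.39600429  0.24171252] 0.05210469977955982 [ 0.4 -0.4  0.3]
```

View pics/s7.png

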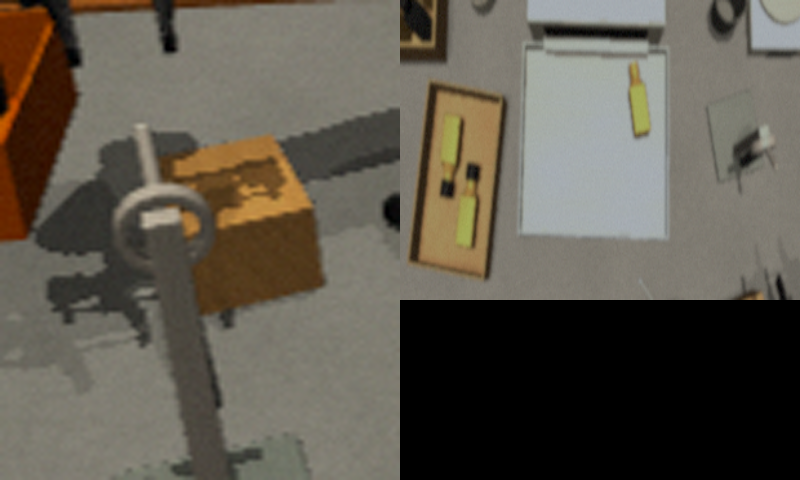

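The ring hangs on the peg against the post, both capped bottles lie in the carton and the open one is still in the tray. I let things settle briefly, then hand in.

>>> apply_moves --offset '[[0, 0, -0.05], [0, 0, -0.05], [0, 0, 0], [0, 0, 0], [0, 0, 0], [0, 0, 0], [0, 0, 0], [0, 0, 0], [0, 0, 0], [0, 0, 0], [0, 0, 0], [0, 0, 0]]' --twist '[[0, 0, 0], [0, 0, 0], [0, 0, 0], [0, 0, 0], [0, 0, 0], [0, 0, 0], [0, 0, 0], [0, 0, 0], [0, 0, 0], [0, 0, 0], [0, 0, 0], [0, 0, 0]]' --gripper '[0.6, 0.6, 0.6, 0.6, 0.6, 0.6, 0.6, 0.6, 0.6, 0.6, 0.6, 0.6]'

```text
time_s: 23.72
position: [0.3553, -0.4022, 0.257]
tcp_rot: [0.497, -0.097, 0.86, 0.056]
contact_force: [-0.5, -0.5, -0.7]
gripper_width: 0.0521
gripper_force: 0.0
```

```bash
python3 -c "
from workcell import robot
print(robot.job_done())"
```

```text
the job is handed in; nothing more can be done
None
```

Both capped bottles lie flat in the carton, the spanner hangs by its ring on the peg, the open bottle is still in the tray, and the job was handed in at about 24 s (the hand-in returned no verdict).

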